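# Sign off a sample batch on the status pads

## Robot

A 6-joint arm with a two-finger parallel gripper is mounted at the origin on a cart in front of the work surface, level with it; the furniture and walls round the work are solid. World frame = base frame: x ahead of the robot, y to its left, z up, the work surface at z = 0. Lengths are in m, angles in rad, forces in N, time in s.
With the tool pointing down it reaches from about 0.375 to 0.975 m from the base axis. Payload 3.8 kg.
Tool frame: the origin (TCP) lies at the very end of the fingers, on their centre line; the grasp point (between the pads) lies 19 mm behind it; z points along the fingers, y is the line along which they close (so a half turn about z gives the same grasp; the last joint's range is limited). The gripper opens to 85 mm and grips with 20 to 120 N. Pads are 22 mm wide; open, the fingers measure 114 mm over their backs; the gripper's body (76 mm by 85 mm) begins 54 mm behind the grasp point. The pads swing forward as they close: fully open they stand 13 mm farther back than shut.
Start: joints at [-1.229, 0.264, 1.604, -0, 1.274, -0.037], TCP at [0.25, -0.627, 0.231] pointing down, gripper open.
Joint ranges: [-2.63, 2.63], [-0.94, 2.18], [0.31, 2.57], [-1.31, 4.45], [0, 2.66], [-2.55, 2.55]. Speed limits (rad/s): [2.57, 2.57, 3.14, 3.14, 3.14, 3.14].

## Interface

Orientations are given as [roll, pitch, yaw] about the fixed x, y, z axes, in that order (R = Rz(yaw) Ry(pitch) Rx(roll)).
In Python, from plant import env, capture gives the robot as it stands. The module is installed in compiled form; this text tells all that it offers.
- The arm moves only by the tool servo_tool, never from a script. Its argument "moves" is a list of rows, each an object with "gripper": the opening, from 0 (shut) to 1 (fully open); "translation": the shift along the tool's x, y, z in mm, a list of three; "rot": the turn, a rotation vector about the tool's x, y, z in degrees, a list of three. A call has 1 to 12 rows; each row is the pose to reach, as a shift and turn from the pose commanded when the call began, along the tool's axes at that moment; what a row does not reach only later rows make up. A row lasts 1/8 s, in which the tool goes at most 62.5 mm and 10.7 degrees, less where a joint would pass 70% of its speed; a pose out of reach is approached as far as the arm can. A call with a gripper value outside its range is refused whole. The fingers move at their own pace and stop on an object; the grip force is fixed at half the most. Time passes only in rows, so rows that repeat a pose let the fingers close. It gives the time, the measured TCP pose, the force, the opening and the grip force at its end, in the units of the state.
- env.get_obs(): the state, without advancing time (a new reading comes with each control period).
- capture(name): name is "scene" or "top"; returns a dict with "frame" (400x640x3 uint8, red, green, blue), "z_map" (400x640 float32, m along the optical axis (not along the pixel's ray), 0 where there is no reading), "intrinsics" (3x3 intrinsics, pixels), "k1" (the pictures are not rectified: a ray, as slopes to the right and down, at radius r is drawn at 1 + k1 r^2 times it, then the intrinsics apply), "extrinsics" (4x4, takes a point from world to camera coordinates). Camera axes: x right, y up, looking along -z (the intrinsics and any distortion apply to the point x, -y, -z); pixel columns grow to the right and rows downward; lengths in m; the calibration is good to about 2 mm. A picture is of the moment at which its call begins.
- env.close_job(): hands the job in; it is judged then, once.
The state is a dict: "time": time; "qpos": joint angles; "joint_velocities": joint speeds; "joint_efforts": joint torques, N m; "ee_pos": TCP position; "eef_rot": TCP orientation; "ft_force": force on the tool from outside, world axes, zero at the start; "wrist_torque": the same for the moment, N m; "opening": finger opening in m; "gripper_force": force on a finger pad.
Only numpy, scipy, OpenCV 4.12 (cv2) and the standard library are available. Lean on these libraries where they do the work, as an engineer would, in place of code of your own. Each camera call takes 0.05 s, during which the arm holds its last target. There are 200 camera calls.

## Task

Sign off the sample batch on the status pads: with the fingertips press the red key, then the blue key, then the yellow key, each lightly, straight down by well over half its travel, so that it stays down; leave the green key up. Only press: do not lift, tip or push along any pad, do not ram a key against its stop, and leave the bottles, tape, timer, marker and tweezers where they are.

Things in the scene. Friction and masses are not known exactly. Their poses are not given: they have to be found in the camera images.
- red_pad: status pad of the red key: loose white block on rubber feet, 84 (its x) x 70 (its y) mm, housing top 32 mm above the table, about 0.4 kg, with a strip of the key's colour by its +x edge and, in the middle, a grey collar (diameter 44, its top 36 mm above the table) round the key. Origin: centre of the underside; z up
- red_key_top (a point): centre of the top face of the red key, a round red cap of diameter 30 mm in the middle of its pad; while up it stands 50 mm above the table, 14 mm above the collar, and it moves down with the key
- red_key (a joint): how far the red key is pressed, m: 0 = up, 0.012 = against its bottom stop (cap then still 2 mm above the collar). It slides straight down against a steady friction of about 3 N (a little more when pushed fast), has no return spring and stays where it is left; it counts as down beyond 0.006. Past the stop the force rises steeply
- blue_pad: status pad of the blue key: loose white block on rubber feet, 84 (its x) x 70 (its y) mm, housing top 32 mm above the table, about 0.4 kg, with a strip of the key's colour by its +x edge and, in the middle, a grey collar (diameter 44, its top 36 mm above the table) round the key. Origin: centre of the underside; z up
- blue_key_top (a point): centre of the top face of the blue key, a round blue cap of diameter 30 mm in the middle of its pad; while up it stands 50 mm above the table, 14 mm above the collar, and it moves down with the key
- blue_key (a joint): how far the blue key is pressed, m: 0 = up, 0.012 = against its bottom stop (cap then still 2 mm above the collar). It slides straight down against a steady friction of about 3 N (a little more when pushed fast), has no return spring and stays where it is left; it counts as down beyond 0.006. Past the stop the force rises steeply
- yellow_pad: status pad of the yellow key: loose white block on rubber feet, 84 (its x) x 70 (its y) mm, housing top 32 mm above the table, about 0.4 kg, with a strip of the key's colour by its +x edge and, in the middle, a grey collar (diameter 44, its top 36 mm above the table) round the key. Origin: centre of the underside; z up
- yellow_key_top (a point): centre of the top face of the yellow key, a round yellow cap of diameter 30 mm in the middle of its pad; while up it stands 50 mm above the table, 14 mm above the collar, and it moves down with the key
- yellow_key (a joint): how far the yellow key is pressed, m: 0 = up, 0.012 = against its bottom stop (cap then still 2 mm above the collar). It slides straight down against a steady friction of about 3 N (a little more when pushed fast), has no return spring and stays where it is left; it counts as down beyond 0.006. Past the stop the force rises steeply
- green_pad: status pad of the green key: loose white block on rubber feet, 84 (its x) x 70 (its y) mm, housing top 32 mm above the table, about 0.4 kg, with a strip of the key's colour by its +x edge and, in the middle, a grey collar (diameter 44, its top 36 mm above the table) round the key. Origin: centre of the underside; z up
- green_key_top (a point): centre of the top face of the green key, a round green cap of diameter 30 mm in the middle of its pad; while up it stands 50 mm above the table, 14 mm above the collar, and it moves down with the key
- green_key (a joint): how far the green key is pressed, m: 0 = up, 0.012 = against its bottom stop (cap then still 2 mm above the collar). It slides straight down against a steady friction of about 3 N (a little more when pushed fast), has no return spring and stays where it is left; it counts as down beyond 0.006. Past the stop the force rises steeply
- bottle_blue_cap: white reagent bottle with blue screw cap, loose, diameter 48, height 98 mm; a bystander. Origin: centre of its underside
- bottle_orange_cap: grey reagent bottle with orange screw cap, loose, diameter 40, height 85 mm; it stands among the pads; a bystander. Origin: centre of its underside
- tape_roll: roll of beige tape lying flat, loose, diameter 96, height 25 mm; a bystander. Origin: centre of its underside
- lab_timer: white bench timer lying on its back, loose, 66 x 66 x 20 mm; a bystander. Origin: centre of its underside
- marker: white marker pen with red cap, loose, lying along its y axis, 17 x 135 x 16 mm; a bystander. Origin: centre of its underside
- tweezers: steel tweezers, loose, lying along their y axis, 14 x 124 x 10 mm; a bystander. Origin: centre of the underside

How it is judged:
On the way, in this order (a step that is already met when the one before it is completed fails the run):
1. the red key has been pressed down (beyond 6 mm) (value of joint red_key above 0.006 m), for 0.1 s.
2. the blue key has been pressed down (beyond 6 mm) (value of joint blue_key above 0.006 m), for 0.1 s.
3. the yellow key has been pressed down (beyond 6 mm) (value of joint yellow_key above 0.006 m), for 0.1 s.
At the end, for the whole second after the job is handed in: Red, blue and yellow keys stay down by more than 6 mm of their 12 mm travel, the green key is up (under 3 mm); every pad stands level and still on the table within 30 mm of its start, and no bystander has moved by more than 25 mm (value of joint each of red_key, blue_key, yellow_key above 0.006 m and value of joint green_key below 0.003 m and distance of each of red_pad, blue_pad, yellow_pad, green_pad from where it was at the start of the episode below 0.03 m and height (world z) of each of red_pad, blue_pad, yellow_pad, green_pad below 0.005 m and angle between each of red_pad, blue_pad, yellow_pad, green_pad's own z axis and vertical below 0.05 rad and linear speed of each of red_pad, blue_pad, yellow_pad, green_pad below 0.01 m/s and distance of each of bottle_blue_cap, bottle_orange_cap, tape_roll, lab_timer, marker, tweezers from where it was at the start of the episode below 0.025 m); the robot touches nothing.
It fails at once if a key is pressed out of order (blue before red, or yellow before blue) ((value of joint blue_key above 0.006 m and value of joint red_key below 0.006 m) or (value of joint yellow_key above 0.006 m and value of joint blue_key below 0.006 m)).
It fails at once if the green key is pressed (more than 3 mm) (value of joint green_key above 0.003 m).
It fails at once if a pad is lifted, tipped or pushed along (its origin 30 mm from its start or 12 mm above the table, or tilted 0.2 rad) (distance of any of red_pad, blue_pad, yellow_pad, green_pad from where it was at the start of the episode above 0.03 m or height (world z) of any of red_pad, blue_pad, yellow_pad, green_pad above 0.012 m or angle between any of red_pad, blue_pad, yellow_pad, green_pad's own z axis and vertical above 0.2 rad).
It fails at once if a pad is pushed with more than 25 N (contact force between any of the arm, the fingers and red_pad above 25 N or contact force between any of the arm, the fingers and blue_pad above 25 N or contact force between any of the arm, the fingers and yellow_pad above 25 N or contact force between any of the arm, the fingers and green_pad above 25 N).
It fails at once if a bystander (bottle, tape, timer, marker, tweezers) is moved by more than 25 mm (distance of any of bottle_blue_cap, bottle_orange_cap, tape_roll, lab_timer, marker, tweezers from where it was at the start of the episode above 0.025 m).
It also fails if it takes over 48 s, if anything falls off the work surface, if the arm or the gripper's body presses on something with over 40 N, if the wrist force passes 120 N, or if a joint passes its speed limit or range.

## Working session

There is one attempt and no reset: what is moved stays moved. The work goes in short steps, Python scripts to look and compute and a tool call to move; the robot and the scene stay as the last step left them, time stands still between calls to the robot, and variables do not carry over. Pictures are saved under pics/ and viewed, at most 10 in all, crops included, and the job is handed in when it is done.

Besides the shell and the picture viewer there is one more tool, called after "Emit:" as name(argument=value, ...), one argument or row to a line, values as JSON. servo_tool: Moves the arm, as the interface text tells. Its arguments: {"type":"object","properties":{"moves":{"type":"array"}},"required":["moves"]}

```bash
mkdir -p pics
cat > h.py <<'E'
import numpy as np, cv2
from plant import env, capture
def world(c,u,v):
    """pixel -> world point from depth map"""
    K=c["intrinsics"];d=np.array([(u-K[0,2])/K[0,0],(v-K[1,2])/K[1,1]])
    s=d.copy()
    for _ in range(10): s=d/(1+c["k1"]*(s@s))
    return np.linalg.inv(c["extrinsics"]),s
def plane(c,u,v,z):
    T,s=world(c,u,v); r=T[:3,:3]@np.array([s[0],-s[1],-1]); o=T[:3,3]
    return o+r*(z-o[2])/r[2]
def depth(c,u,v):
    T,s=world(c,u,v); Z=c["z_map"][int(round(v)),int(round(u))]
    return T[:3,:3]@(Z*np.array([s[0],-s[1],-1]))+T[:3,3]
R={"red":[(0,8),(172,180)],"yellow":[(22,34)],"green":[(45,85)],"blue":[(98,125)],"orange":[(9,20)]}
def blobs(c,zf=0.05,names=R):
    hsv=cv2.cvtColor(c["frame"],cv2.COLOR_RGB2HSV)
    for n in names:
        m=sum(cv2.inRange(hsv,(a,110,70),(b,255,255)) for a,b in R[n])
        k,l,st,ce=cv2.connectedComponentsWithStats(m)
        for i in range(1,k):
            if st[i,4]>40:
                print(n,st[i].tolist(),ce[i].round(1),"plane",plane(c,*ce[i],zf).round(4),"depth",depth(c,*ce[i]).round(4))
E
python3 - <<'E'
from h import *
o=env.get_obs();print({k:np.round(v,3) for k,v in o.items()})
for n in("top","scene"):
    c=capture(n);cv2.imwrite(f"pics/{n}1.png",c["frame"][...,::-1]);print(n,c["k1"]);blobs(c)
E
```

```text
{'time': np.float64(0.0), 'qpos': array([-1.229,  0.265,  1.605,  0.   ,  1.274, -0.037]), 'joint_velocities': array([-0.   ,  0.001, -0.001,  0.001, -0.   , -0.001]), 'joint_efforts': array([-0.0000e+00, -5.1511e+01, -3.6731e+01, -0.0000e+00,  1.3000e-02,
        0.0000e+00]), 'ee_pos': array([ 0.249, -0.626,  0.23 ]), 'eef_rot': array([-3.139, -0.   ,  0.379]), 'ft_force': array([ 0.583, -0.204,  0.323]), 'wrist_torque': array([0.016, 0.053, 0.015]), 'gripper_force': np.float64(0.0), 'opening': np.float64(0.085)}
top -0.07937940070969164
red [486, 40, 154, 116, 15880] [568.   96.5] plane [ 0.816  -0.4694  0.05  ] depth [ 0.7807 -0.4159  0.1285]
red [285, 187, 13, 13, 136] [291.1 192.9] plane [0.5926 0.2118 0.05  ] depth [0.5926 0.2118 0.0499]
red [585, 186, 55, 94, 3991] [616.4 231.9] plane [ 0.4803 -0.545   0.05  ] depth [ 0.4803 -0.5449  0.0501]
red [394, 207, 19, 7, 109] [403.6 209.5] plane [ 0.5471 -0.0446  0.05  ] depth [ 0.5515 -0.0507  0.018 ]
red [583, 255, 4, 20, 51] [584.2 265.5] plane [ 0.4063 -0.455   0.05  ] depth [ 0.4053 -0.4841  0.0062]
yellow [335, 259, 14, 13, 143
[... 1955 characters left out ...]
230, 17, 16, 217] [393.1 237.2] plane [0.4236 0.1071 0.05  ] depth [0.4242 0.106  0.0487]
green [429, 194, 14, 10, 104] [435.8 198.7] plane [ 0.4211 -0.0388  0.05  ] depth [ 0.4209 -0.0384  0.0504]
blue [178, 126, 15, 13, 151] [185.5 131.9] plane [1.0231 0.1282 0.05  ] depth [0.9497 0.1699 0.0977]
blue [175, 224, 22, 19, 269] [186.6 232.4] plane [0.7222 0.3439 0.05  ] depth [0.6701 0.3696 0.1004]
blue [289, 295, 9, 15, 45] [293.2 302.2] plane [0.4592 0.3306 0.05  ] depth [0.4694 0.3214 0.0327]
blue [303, 294, 19, 19, 279] [312.3 302.6] plane [0.4357 0.3117 0.05  ] depth [0.4349 0.3125 0.0514]
orange [367, 179, 13, 9, 55] [372.9 183.4] plane [0.5467 0.0016 0.05  ] depth [0.5256 0.0328 0.0786]
```

View pics/top1.png

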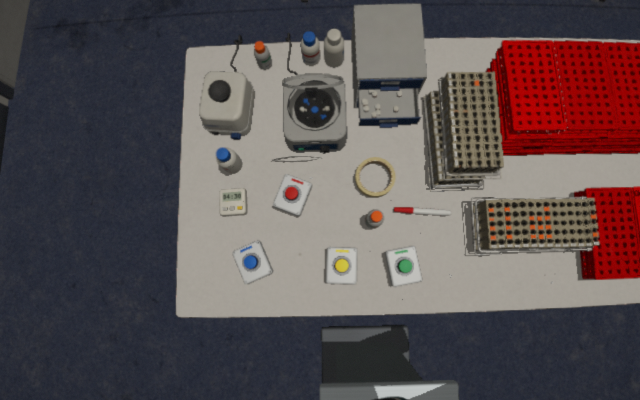

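View pics/scene1.png

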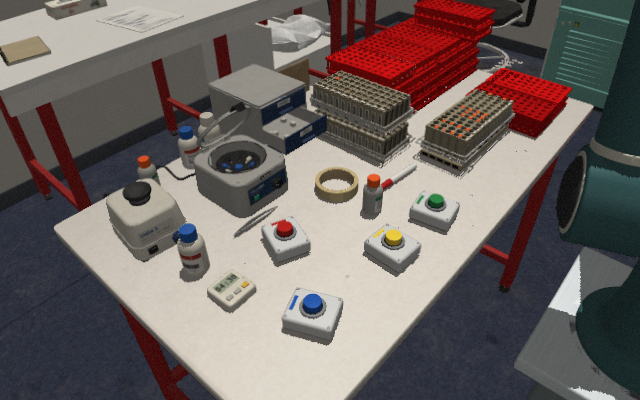

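The top view shows the red key at pixel (291,193), blue (250,262), yellow (341,265) and green (405,266). The orange-cap bottle at (376,216) stands between the pads. The scene view confirms this layout and agrees to about 5 mm.

```bash
cat >> h.py <<'E'
from scipy.spatial.transform import Rotation
def delta(*tgt):
    o=env.get_obs();M=Rotation.from_euler("xyz",o["eef_rot"])
    print(round(float(o["time"]),2),o["ee_pos"].round(4),"F",o["ft_force"].round(2),"open",round(float(o["opening"]),4))
    for t in tgt: print(t,(M.inv().apply(np.array(t)-o["ee_pos"])*1000).round(1))
E
python3 -c "
from h import *
delta((.5925,.213,.231),(.5925,.213,.12))"
```

```text
0.1 [ 0.2494 -0.6265  0.2301] F [ 0.51  0.18 -0.25] open 0.0852
(0.5925, 0.213, 0.231) [ 6.293e+02 -6.531e+02  5.000e-01]
(0.5925, 0.213, 0.12) [ 629.3 -652.9  111.5]
```

Emit:
servo_tool(
  moves=[
    {"gripper": 0,"translation": [20,-20,0],"rot": [0,0,0]},
    {"gripper": 0,"translation": [60,-62,0],"rot": [0,0,0]},
    {"gripper": 0,"translation": [100,-104,0],"rot": [0,0,0]},
    {"gripper": 0,"translation": [142,-147,0],"rot": [0,0,0]},
    {"gripper": 0,"translation": [184,-190,0],"rot": [0,0,0]},
    {"gripper": 0,"translation": [226,-234,0],"rot": [0,0,0]},
    {"gripper": 0,"translation": [268,-278,0],"rot": [0,0,0]},
    {"gripper": 0,"translation": [310,-322,0],"rot": [0,0,0]},
    {"gripper": 0,"translation": [352,-365,0],"rot": [0,0,0]},
    {"gripper": 0,"translation": [394,-408,0],"rot": [0,0,0]},
    {"gripper": 0,"translation": [425,-441,0],"rot": [0,0,0]},
    {"gripper": 0,"translation": [440,-457,0],"rot": [0,0,0]},
  ],
)

```text
time: 1.6
ee_pos: [0.4896, -0.0374, 0.2308]
eef_rot: [-3.141, 0.0, 0.381]
ft_force: [0.1, -0.6, 0.0]
opening: -0.0
gripper_force: 0.0
```

```bash
python3 -c "
from h import *
delta((.5925,.213,.231),(.5925,.213,.08))"
```

```text
1.6 [ 0.4896 -0.0374  0.2308] F [ 0.09 -0.61  0.01] open -0.0
(0.5925, 0.213, 0.231) [ 1.887e+02 -1.941e+02 -1.000e-01]
(0.5925, 0.213, 0.08) [ 188.8 -194.   150.9]
```

Emit:
servo_tool(
  moves=[
    {"gripper": 0,"translation": [25,-26,0],"rot": [0,0,0]},
    {"gripper": 0,"translation": [65,-67,0],"rot": [0,0,0]},
    {"gripper": 0,"translation": [105,-108,0],"rot": [0,0,0]},
    {"gripper": 0,"translation": [145,-149,0],"rot": [0,0,0]},
    {"gripper": 0,"translation": [175,-180,10],"rot": [0,0,0]},
    {"gripper": 0,"translation": [189,-194,40],"rot": [0,0,0]},
    {"gripper": 0,"translation": [189,-194,85],"rot": [0,0,0]},
    {"gripper": 0,"translation": [189,-194,125],"rot": [0,0,0]},
    {"gripper": 0,"translation": [189,-194,145],"rot": [0,0,0]},
    {"gripper": 0,"translation": [189,-194,150],"rot": [0,0,0]},
    {"gripper": 0,"translation": [189,-194,150],"rot": [0,0,0]},
  ],
)

```text
time: 2.98
ee_pos: [0.5942, 0.2104, 0.0823]
eef_rot: [3.141, -0.002, 0.379]
ft_force: [0.5, 0.4, 0.5]
opening: 0.0002
gripper_force: 0.0
```

Run:
```python
from h import *
delta((.5925,.213,.055))
a=capture("top");b=capture("scene");blobs(a,names=["red","yellow","blue"])
f=lambda c,x,y:cv2.resize(c["frame"][y:y+120,x:x+130],None,fx=3,fy=3,interpolation=2)
cv2.imwrite("pics/r2.png",np.hstack([f(a,230,140),f(b,220,150)])[...,::-1])
```

```text
2.98 [0.5942 0.2104 0.0823] F [0.5  0.42 0.46] open 0.0002
(0.5925, 0.213, 0.055) [-0.6 -3.  27.3]
red [486, 40, 154, 116, 16027] [567.9  96.5] plane [ 0.8158 -0.4692  0.05  ] depth [ 0.7769 -0.4102  0.1365]
red [574, 186, 66, 94, 4476] [614.3 233.5] plane [ 0.4768 -0.539   0.05  ] depth [ 0.477  -0.5411  0.0472]
red [287, 191, 11, 9, 52] [292.7 195.7] plane [0.5859 0.208  0.05  ] depth [0.5857 0.2078 0.0515]
red [394, 207, 19, 7, 108] [403.6 209.5] plane [ 0.5472 -0.0445  0.05  ] depth [ 0.5519 -0.051   0.0157]
blue [303, 31, 13, 15, 147] [308.9  37.4] plane [0.9872 0.1643 0.05  ] depth [0.9551 0.1617 0.0994]
blue [311, 106, 8, 7, 47] [314.4 109.2] plane [0.7951 0.1539 0.05  ] depth [0.7878 0.1532 0.0672]
```

View pics/r2.png

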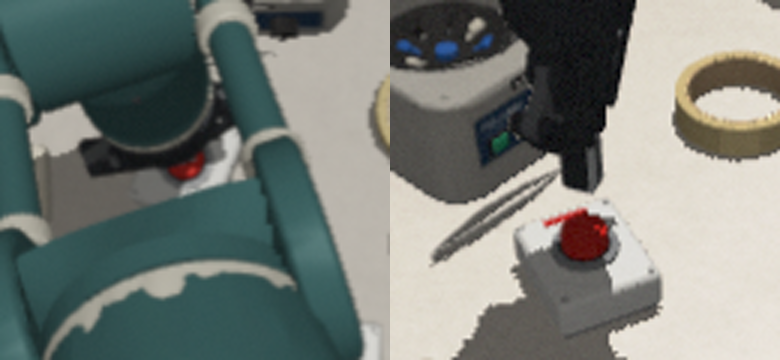

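The left crop shows the red cap partly hidden under the arm. In the right crop the closed fingertips (about pixel 285,212) are right above it (283,227). Descending.

Emit:
servo_tool(
  moves=[
    {"gripper": 0,"translation": [0,-2,10],"rot": [0,0,0]},
    {"gripper": 0,"translation": [0,-2,20],"rot": [0,0,0]},
    {"gripper": 0,"translation": [0,-2,25],"rot": [0,0,0]},
    {"gripper": 0,"translation": [0,-2,27],"rot": [0,0,0]},
    {"gripper": 0,"translation": [0,-2,27],"rot": [0,0,0]},
  ],
)

```text
time: 3.7
ee_pos: [0.5924, 0.2121, 0.054]
eef_rot: [-3.142, 0.0, 0.379]
ft_force: [-0.1, -0.0, 0.4]
opening: 0.0003
gripper_force: 0.0
```

Emit:
servo_tool(
  moves=[
    {"gripper": 0,"translation": [0,0,2],"rot": [0,0,0]},
    {"gripper": 0,"translation": [0,0,4],"rot": [0,0,0]},
    {"gripper": 0,"translation": [0,0,6],"rot": [0,0,0]},
    {"gripper": 0,"translation": [0,0,8],"rot": [0,0,0]},
  ],
)

```text
time: 4.2
ee_pos: [0.5928, 0.2122, 0.0466]
eef_rot: [3.142, -0.0, 0.379]
ft_force: [-0.5, -0.5, 3.2]
opening: -0.0001
gripper_force: 1.4
```

Emit:
servo_tool(
  moves=[
    {"gripper": 0,"translation": [0,0,2],"rot": [0,0,0]},
    {"gripper": 0,"translation": [0,0,4],"rot": [0,0,0]},
    {"gripper": 0,"translation": [0,0,5.5],"rot": [0,0,0]},
    {"gripper": 0,"translation": [0,0,5.5],"rot": [0,0,0]},
  ],
)

```text
time: 4.7
ee_pos: [0.5927, 0.2122, 0.0406]
eef_rot: [3.142, -0.0, 0.379]
ft_force: [1.7, 0.2, 0.3]
opening: 0.0
gripper_force: 0.6
```

Emit:
servo_tool(
  moves=[
    {"gripper": 0,"translation": [0,0,-5],"rot": [0,0,0]},
    {"gripper": 0,"translation": [0,0,-25],"rot": [0,0,0]},
    {"gripper": 0,"translation": [0,0,-65],"rot": [0,0,0]},
    {"gripper": 0,"translation": [0,0,-90],"rot": [0,0,0]},
    {"gripper": 0,"translation": [0,0,-95],"rot": [0,0,0]},
  ],
)

```text
time: 5.32
ee_pos: [0.5946, 0.2128, 0.1398]
eef_rot: [3.141, -0.006, 0.379]
ft_force: [0.8, -0.2, -0.5]
opening: 0.0003
gripper_force: 0.0
```

Run:
```python
from h import *
delta((.437,.308,.135),(.437,.308,.08))
b=capture("scene");blobs(b,.04,["red","blue","yellow"])
```

```text
5.33 [0.5946 0.2128 0.1398] F [ 0.8  -0.19 -0.53] open 0.0003
(0.437, 0.308, 0.135) [-111.3 -146.7    4. ]
(0.437, 0.308, 0.08) [-111.6 -146.7   59. ]
red [308, 0, 188, 111, 11125] [414.1  48. ] plane [ 0.8931 -0.7042  0.04  ] depth [ 0.7684 -0.4893  0.136 ]
red [215, 35, 17, 43, 303] [222.1  56.7] plane [ 1.3437 -0.2471  0.04  ] depth [ 1.7342 -0.53   -0.151 ]
red [152, 60, 49, 60, 536] [170.8  93.7] plane [1.2498 0.019  0.04  ] depth [ 2.4576 -0.646  -0.5992]
red [466, 68, 106, 70, 3422] [526.9  98.1] plane [ 0.4578 -0.5995  0.04  ] depth [ 0.4545 -0.5878  0.0457]
red [0, 96, 91, 115, 1850] [ 48.2 158.3] plane [1.2053 0.4051 0.04  ] depth [ 2.4544  0.1294 -0.648 ]
red [164, 113, 12, 19, 65] [169.4 122.5] plane [1.1116 0.1179 0.04  ] depth [ 2.3326 -0.5267 -0.6954]
red [184, 147, 15, 7, 42] [191.9 150.5] plane [0.956  0.1604 0.04  ] depth [0.936  0.1719 0.0543]
red [137, 155, 14, 13, 83] [142.9 159.5] plane [1.0153 0.2575 0.04  ] depth [0.9413 0.2894 0.0893]
red [506, 157, 51, 125, 796] [530.8 216.6] plane [ 0.2555 -0.1222  0.04  ] depth [ 0.3622 -0.6823 -0.3996]
red [368, 174, 12, 
[... 700 characters left out ...]
160, 383, 23, 17, 165] [170.8 391.4] plane [0.4855 0.5492 0.04  ] depth [ 0.9064  0.4397 -0.6351]
blue [178, 126, 15, 13, 159] [185.5 132. ] plane [1.0382 0.1196 0.04  ] depth [0.9488 0.1703 0.0981]
blue [235, 164, 8, 6, 41] [238.3 166.3] plane [0.8209 0.1325 0.04  ] depth [0.7879 0.1564 0.068 ]
blue [175, 224, 22, 19, 295] [186.8 232.9] plane [0.7309 0.3394 0.04  ] depth [0.6691 0.37   0.1   ]
blue [303, 294, 19, 19, 289] [312.2 302.9] plane [0.441  0.3065 0.04  ] depth [0.4355 0.3121 0.05  ]
blue [289, 296, 9, 14, 44] [293.2 302.3] plane [0.4649 0.3256 0.04  ] depth [0.4689 0.322  0.0332]
yellow [385, 230, 17, 16, 215] [393.  237.2] plane [0.4288 0.0981 0.04  ] depth [0.4237 0.1069 0.0497]
```

Emit:
servo_tool(
  moves=[
    {"gripper": 0,"translation": [-15,-20,0],"rot": [0,0,0]},
    {"gripper": 0,"translation": [-45,-60,0],"rot": [0,0,0]},
    {"gripper": 0,"translation": [-78,-104,0],"rot": [0,0,0]},
    {"gripper": 0,"translation": [-102,-136,0],"rot": [0,0,0]},
    {"gripper": 0,"translation": [-110,-146,15],"rot": [0,0,0]},
    {"gripper": 0,"translation": [-110,-146,45],"rot": [0,0,0]},
    {"gripper": 0,"translation": [-110,-146,65],"rot": [0,0,0]},
    {"gripper": 0,"translation": [-110,-146,70],"rot": [0,0,0]},
    {"gripper": 0,"translation": [-110,-146,70],"rot": [0,0,0]},
    {"gripper": 0,"translation": [-110,-146,70],"rot": [0,0,0]},
  ],
)

```text
time: 6.62
ee_pos: [0.437, 0.3074, 0.0664]
eef_rot: [-3.141, -0.001, 0.379]
ft_force: [-0.2, 0.1, 0.5]
opening: -0.0002
gripper_force: 0.0
```

```bash
python3 -c "
from h import *
delta((.437,.308,.054))"
```

```text
6.62 [0.437  0.3074 0.0664] F [-0.17  0.07  0.47] open -0.0002
(0.437, 0.308, 0.054) [ 0.2 -0.6 12.4]
```

Emit:
servo_tool(
  moves=[
    {"gripper": 0,"translation": [0,0,6],"rot": [0,0,0]},
    {"gripper": 0,"translation": [0,0,11],"rot": [0,0,0]},
    {"gripper": 0,"translation": [0,0,14],"rot": [0,0,0]},
    {"gripper": 0,"translation": [0,0,16],"rot": [0,0,0]},
    {"gripper": 0,"translation": [0,0,18],"rot": [0,0,0]},
    {"gripper": 0,"translation": [0,0,20],"rot": [0,0,0]},
  ],
)

```text
time: 7.38
ee_pos: [0.4362, 0.3071, 0.0458]
eef_rot: [3.142, 0.0, 0.379]
ft_force: [-1.8, -0.2, 2.6]
opening: -0.0
gripper_force: 1.4
```

Emit:
servo_tool(
  moves=[
    {"gripper": 0,"translation": [0,0,2],"rot": [0,0,0]},
    {"gripper": 0,"translation": [0,0,4],"rot": [0,0,0]},
    {"gripper": 0,"translation": [0,0,5.5],"rot": [0,0,0]},
    {"gripper": 0,"translation": [0,0,5.5],"rot": [0,0,0]},
  ],
)

```text
time: 7.88
ee_pos: [0.4365, 0.3072, 0.0401]
eef_rot: [-3.142, -0.0, 0.379]
ft_force: [-0.1, -0.2, -0.3]
opening: -0.0002
gripper_force: 0.1
```

Emit:
servo_tool(
  moves=[
    {"gripper": 0,"translation": [0,0,-5],"rot": [0,0,0]},
    {"gripper": 0,"translation": [0,0,-25],"rot": [0,0,0]},
    {"gripper": 0,"translation": [0,0,-65],"rot": [0,0,0]},
    {"gripper": 0,"translation": [0,0,-90],"rot": [0,0,0]},
    {"gripper": 0,"translation": [0,0,-95],"rot": [0,0,0]},
  ],
)

```text
time: 8.5
ee_pos: [0.4381, 0.3083, 0.1379]
eef_rot: [-3.141, -0.005, 0.379]
ft_force: [0.1, 0.4, -0.5]
opening: 0.0
gripper_force: 0.0
```

Run:
```python
from h import *
delta((.425,.103,.135),(.425,.103,.066))
for n in("scene","top"):
    blobs(capture(n),.04,["blue","yellow"])
```

```text
8.5 [0.4381 0.3083 0.1379] F [ 0.09  0.44 -0.47] open 0.0
(0.425, 0.103, 0.135) [-88.1 185.9   2.2]
(0.425, 0.103, 0.066) [-88.4 185.9  71.2]
blue [178, 126, 15, 13, 158] [185.5 132. ] plane [1.0382 0.1197 0.04  ] depth [0.9494 0.1701 0.0977]
blue [235, 164, 8, 6, 41] [238.3 166.3] plane [0.8209 0.1325 0.04  ] depth [0.7889 0.1557 0.0672]
blue [175, 224, 22, 19, 296] [186.8 232.9] plane [0.731  0.3394 0.04  ] depth [0.6695 0.3699 0.0997]
blue [289, 295, 9, 15, 45] [293.2 302.2] plane [0.4651 0.3253 0.04  ] depth [0.4699 0.321  0.0319]
blue [304, 298, 18, 15, 221] [312.5 305. ] plane [0.4378 0.3093 0.04  ] depth [0.4368 0.3104 0.0419]
yellow [385, 230, 17, 16, 220] [393.  237.3] plane [0.4287 0.0983 0.04  ] depth [0.423  0.1081 0.0507]
blue [303, 31, 13, 12, 129] [308.8  36.5] plane [0.9962 0.1648 0.04  ] depth [0.9592 0.1619 0.0969]
blue [381, 87, 17, 3, 45] [389.4  88. ] plane [ 0.8489 -0.03    0.04  ] depth [ 0.8093 -0.0159  0.122 ]
blue [311, 106, 8, 7, 46] [314.4 109.1] plane [0.7996 0.1544 0.04  ] depth [0.7886 0.1534 0.0657]
blue [217, 148, 13, 13, 138] [222.9 154.2] plane [0.6938 0.3761 0.04  ] depth [0.6753 0.3584 0.1005]
blue [246, 260, 12, 9, 62] [251.7 264.6] plane [0.4309 0.3048 0.04  ] depth [0.4309 0.3043 0.0422]
yellow [335, 259, 14, 13, 142] [341.3 265.1] plane [0.4255 0.1007 0.04  ] depth [0.4255 0.1009 0.0487]
```

Emit:
servo_tool(
  moves=[
    {"gripper": 0,"translation": [-10,20,0],"rot": [0,0,0]},
    {"gripper": 0,"translation": [-30,63,0],"rot": [0,0,0]},
    {"gripper": 0,"translation": [-52,110,0],"rot": [0,0,0]},
    {"gripper": 0,"translation": [-74,155,0],"rot": [0,0,0]},
    {"gripper": 0,"translation": [-84,178,0],"rot": [0,0,0]},
    {"gripper": 0,"translation": [-87,185,15],"rot": [0,0,0]},
    {"gripper": 0,"translation": [-87,185,45],"rot": [0,0,0]},
    {"gripper": 0,"translation": [-87,185,65],"rot": [0,0,0]},
    {"gripper": 0,"translation": [-87,185,69],"rot": [0,0,0]},
    {"gripper": 0,"translation": [-87,185,69],"rot": [0,0,0]},
    {"gripper": 0,"translation": [-87,185,69],"rot": [0,0,0]},
  ],
)

```text
time: 9.98
ee_pos: [0.4246, 0.1034, 0.0669]
eef_rot: [3.141, -0.001, 0.379]
ft_force: [-0.3, 1.5, 0.4]
opening: -0.0
gripper_force: 0.0
```

```bash
python3 -c "
from h import *
delta((.425,.103,.054))"
```

```text
9.97 [0.4246 0.1034 0.0669] F [-0.27  1.53  0.43] open -0.0
(0.425, 0.103, 0.054) [ 0.2  0.5 12.9]
```

Emit:
servo_tool(
  moves=[
    {"gripper": 0,"translation": [0,0,6],"rot": [0,0,0]},
    {"gripper": 0,"translation": [0,0,11],"rot": [0,0,0]},
    {"gripper": 0,"translation": [0,0,14],"rot": [0,0,0]},
    {"gripper": 0,"translation": [0,0,16],"rot": [0,0,0]},
    {"gripper": 0,"translation": [0,0,18],"rot": [0,0,0]},
    {"gripper": 0,"translation": [0,0,20],"rot": [0,0,0]},
  ],
)

```text
time: 10.72
ee_pos: [0.4238, 0.103, 0.0463]
eef_rot: [-3.142, 0.0, 0.379]
ft_force: [-1.0, -0.0, 2.8]
opening: 0.0001
gripper_force: 1.4
```

Emit:
servo_tool(
  moves=[
    {"gripper": 0,"translation": [0,0,2],"rot": [0,0,0]},
    {"gripper": 0,"translation": [0,0,4],"rot": [0,0,0]},
    {"gripper": 0,"translation": [0,0,6],"rot": [0,0,0]},
    {"gripper": 0,"translation": [0,0,6],"rot": [0,0,0]},
  ],
)

```text
time: 11.22
ee_pos: [0.424, 0.1031, 0.04]
eef_rot: [3.142, -0.0, 0.379]
ft_force: [-0.0, -0.3, 0.1]
opening: 0.0002
gripper_force: 0.0
```

Emit:
servo_tool(
  moves=[
    {"gripper": 0,"translation": [0,0,-5],"rot": [0,0,0]},
    {"gripper": 0,"translation": [0,0,-25],"rot": [0,0,0]},
    {"gripper": 0,"translation": [0,0,-70],"rot": [0,0,0]},
    {"gripper": 0,"translation": [0,0,-120],"rot": [0,0,0]},
    {"gripper": 0,"translation": [0,0,-160],"rot": [0,0,0]},
    {"gripper": 0,"translation": [30,30,-180],"rot": [0,0,0]},
    {"gripper": 0,"translation": [60,60,-180],"rot": [0,0,0]},
    {"gripper": 0,"translation": [90,90,-180],"rot": [0,0,0]},
    {"gripper": 0,"translation": [110,110,-180],"rot": [0,0,0]},
    {"gripper": 0,"translation": [110,110,-180],"rot": [0,0,0]},
  ],
)

```text
time: 12.48
ee_pos: [0.5683, 0.0408, 0.2203]
eef_rot: [3.141, -0.001, 0.377]
ft_force: [-0.6, -0.4, -0.2]
opening: -0.0004
gripper_force: 0.0
```

Run:
```python
from h import *
delta()
c=capture("scene");cv2.imwrite("pics/s3.png",c["frame"][...,::-1])
blobs(c,.04,["blue","yellow","green"])
for n,u,v in(("red",284.6,230),("blue",312.5,304.5),("yellow",393,239.5),("green",436,198)):
    z=np.median([depth(c,u+i,v+j)[2] for i in range(-3,4) for j in range(-2,2)]);print(n,"cap z",round(z,4))
```

```text
12.47 [0.5683 0.0408 0.2203] F [-0.63 -0.42 -0.15] open -0.0004
blue [178, 126, 15, 13, 159] [185.5 132.1] plane [1.0381 0.1199 0.04  ] depth [0.9448 0.1728 0.1007]
blue [235, 164, 8, 6, 41] [238.4 166.3] plane [0.8208 0.1324 0.04  ] depth [0.7864 0.1572 0.0691]
blue [175, 224, 22, 19, 291] [186.8 232.8] plane [0.7312 0.3393 0.04  ] depth [0.6698 0.3697 0.0996]
blue [289, 295, 9, 15, 46] [293.2 302.1] plane [0.4652 0.3253 0.04  ] depth [0.4696 0.3213 0.0326]
blue [303, 297, 19, 16, 226] [312.3 304.9] plane [0.4381 0.3094 0.04  ] depth [0.4371 0.3104 0.0419]
yellow [385, 233, 17, 13, 160] [392.9 239. ] plane [0.4264 0.1022 0.04  ] depth [0.426  0.1029 0.0408]
green [429, 194, 14, 10, 105] [435.9 198.7] plane [ 0.4263 -0.0503  0.04  ] depth [ 0.4197 -0.036   0.0524]
red cap z 0.0427
blue cap z 0.0411
yellow cap z 0.0417
green cap z 0.052
```

View pics/s3.png

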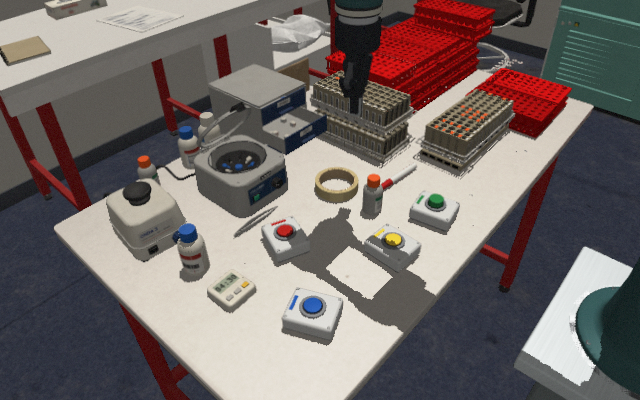

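The picture shows red (285,230), blue (312,305) and yellow (393,239) down to about 41–43 mm, with green (436,199) up. The pads and bystanders look unmoved and the arm is clear of everything.

```bash
python3 -c "
from plant import env
print(env.close_job())"
```

```text
the job is handed in; nothing more can be done
None
```

I pressed the red, blue and yellow keys in that order, each about 9 mm down, and left green up. In the last picture nothing else had visibly moved and the arm was clear, so I handed the job in at about 12.5 s; no verdict was returned.

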